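Stack a carved panel and a blank to dry flat

ROBOT

A 6-joint arm with a two-finger parallel gripper is mounted at the origin on the work surface. World frame = base frame: x ahead of the robot, y to its left, z up, the work surface at z = 0. Lengths are in m, angles in rad, forces in N, time in s.
With the tool pointing down it reaches from about 0.325 to 0.925 m from the base axis. Payload 3.1 kg.
Tool frame: the origin (TCP) lies midway between the tips of the shut fingers; the grasp point (between the pads) lies 19 mm behind it; z points along the fingers, y is the line along which they close (so a half turn about z gives the same grasp; the last joint's range is limited). The gripper opens to 85 mm and grips with 20 to 120 N. Pads are 22 mm wide; open, the fingers measure 114 mm over their backs; the gripper's body (76 mm by 85 mm) begins 54 mm behind the grasp point. The pads swing forward as they close: fully open they stand 13 mm farther back than shut.
Start: joints at [-0.112, 0.217, 1.613, -0, 1.311, -0.112], TCP at [0.625, 0, 0.196] pointing down, gripper open.
Joint ranges: [-2.75, 2.75], [-0.78, 2.1], [0.31, 2.55], [-1.13, 4.27], [0.13, 2.63], [-2.58, 2.58]. Speed limits (rad/s): [2.79, 2.79, 3.14, 3.14, 3.14, 3.14].

INTERFACE

Orientations are given as a rotation vector (axis times angle).
In Python, from plant import ctrl gives the robot as it stands.
- The arm moves only by the tool step_arm, never from a script. Its argument "deltas" is a list that holds one entry, the list of rows, each a list of 7 numbers: the turn, a rotation vector about the tool's x, y, z in rad, then the shift along the tool's x, y, z in mm, then the opening, from 0 (shut) to 1 (fully open). A call has 1 to 10 rows; each row is the pose to reach, as a shift and turn from the pose commanded when the call began, along the tool's axes at that moment; what a row does not reach only later rows make up. A row lasts 1/8 s, in which the tool goes at most 62.5 mm and 10.7 degrees, less where a joint would pass 70% of its speed; a pose out of reach is approached as far as the arm can. A call with a gripper value outside its range is refused whole. The fingers move at their own pace and stop on an object; the grip force is fixed at half the most. Time passes only in rows, so rows that repeat a pose let the fingers close. It gives the time, the measured TCP pose, the force, the opening and the grip force at its end, in the units of the state.
- ctrl.read_state(): the state, without advancing time (a new reading comes with each control period).
- ctrl.grab_frame(name): name is "scene" or "side" or "wrist"; returns a dict with "color" (480x640x3 uint8, red, green, blue), "z_map" (480x640 float32, m along the optical axis (not along the pixel's ray), 0 where there is no reading), "camera_matrix" (3x3 intrinsics, pixels), "k1" (the pictures are not rectified: a ray, as slopes to the right and down, at radius r is drawn at 1 + k1 r^2 times it, then the intrinsics apply), "cam_to_world" (4x4, takes a point from camera to world coordinates). Camera axes: x right, y up, looking along -z (the intrinsics and any distortion apply to the point x, -y, -z); pixel columns grow to the right and rows downward; lengths in m; the calibration is good to about 2 mm. A picture is of the moment at which its call begins.
- ctrl.close_job(): hands the job in; it is judged then, once.
The state is a dict: "t": time; "q": joint angles; "joint_velocities": joint speeds; "tau": joint torques, N m; "ee_pos": TCP position; "eef_rot": TCP orientation; "ft_force": force on the tool from outside, world axes, zero at the start; "ft_torque": the same for the moment, N m; "opening": finger opening in m; "grip_force": force on a finger pad.
Only numpy, scipy, OpenCV 4.12 (cv2) and the standard library are available. Lean on these libraries where they do the work, as an engineer would, in place of code of your own. Each camera call takes 0.05 s, during which the arm holds its last target. There are 200 camera calls.

TASK

Build a drying stack on the batten board: lay the small carved panel squarely on its battens, then one spacer stick crosswise on the plain border at each end of the carving, then the plain blank squarely on the two sticks, straight above the carved panel, and last stand the iron weight upright on the middle of the blank. Leave everything released and at rest, and do not knock over the small amber jar.

Things in the scene. Friction and masses are not known exactly. Their poses are not given: they have to be found in the camera images.
- base: The batten board, fixed to the bench: a plywood board 170 (x) x 90 (y) x 16 mm thick with two dark battens on it that run across it along y (each 14 wide, 90 long, 12 high, at x = +45 and -45). Origin: centre of the underside, on the bench; z up; batten tops 28 mm above the origin. The carved panel lies centred on the battens, its long side along this x axis (either way round).
- carved: Small carved panel lying singly (not the larger carved boards piled at the side), loose, pale wood, 140 (x) x 64 (y) x 18 mm, about 0.1 kg, carved face up. Dark chip carving fills its top from x = -45 to +45; at each end a plain border 25 mm wide, its middle 57 mm from the centre, takes a stick laid along y, centred on the width. Origin: centre of the underside; z up.
- blank: Plain blank, loose, pale wood without carving, 140 (x) x 54 (y) x 20 mm thick, about 0.1 kg. Origin: centre of the underside; z up; x along its length.
- stick_a: Spacer stick, loose, pale wood, 80 (x) x 14 (y) x 14 mm (z), about 16 g. Origin: centre of the underside; x along its length. The two sticks are alike and either may go at either end.
- stick_b: The other spacer stick, the same: 80 (x) x 14 (y) x 14 mm (z), about 16 g. Origin: centre of the underside; x along its length.
- weight: Iron weight, loose, about 0.46 kg, upright: a round dark body 56 mm in diameter and 26 mm high, with an upright cylindrical grip 24 mm in diameter on top from 26 to 60 mm height. Origin: centre of the underside; z up.
- jar: Small amber glass jar with a black cap, closed, loose, 48 mm in diameter and about 60 mm high, standing nearer the robot than most of the work, not part of the stack; it must stay upright. Origin: centre of the underside.
There are look-alikes about, which are no part of the job. Leave any green or red look-alike of the weight alone.

How it is judged:
By the outcome, as a careful person would: the job done as asked, in the order asked, and still so for the second after the job is handed in, with the robot touching nothing.
It also fails if it takes over 131 s, if anything falls off the work surface, if the arm or the gripper's body presses on something with over 40 N, if the wrist force passes 120 N, or if a joint passes its speed limit or range.

## Working session

There is one attempt and no reset: what is moved stays moved. The work goes in short steps, Python scripts to look and compute and a tool call to move; the robot and the scene stay as the last step left them, time stands still between calls to the robot, and variables do not carry over. Pictures are saved under pics/ and viewed, at most 17 in all, crops included, and the job is handed in when it is done.

Besides the shell and the picture viewer there is one more tool, called as a command line: name --argument value ..., lists and objects as JSON in quotes. step_arm: Moves the arm, as the interface text tells. Its arguments: {"type":"object","properties":{"deltas":{"type":"array","items":{"type":"array","items":{"type":"array","items":{"type":"number"}}}}},"required":["deltas"]}

```bash
ls; mkdir -p pics; cat > h.py <<'E'
import numpy as np, cv2, pickle
from plant import ctrl
def grab(n,tag):
    f=ctrl.grab_frame(n); pickle.dump(f,open(f'pics/{tag}.pkl','wb'))
    cv2.imwrite(f'pics/{tag}.png',f['color'][:,:,::-1]); return f
def load(tag): return pickle.load(open(f'pics/{tag}.pkl','rb'))
def world(f):
    """HxWx3 world points of every pixel"""
    K=np.array(f['camera_matrix'],float);k=float(f['k1'])
    v,u=np.mgrid[0:480,0:640].astype(float)
    x=(u-K[0,2])/K[0,0];y=(v-K[1,2])/K[1,1]
    a,b=x.copy(),y.copy()
    for _ in range(20):
        s=1+k*(a*a+b*b);a,b=x/s,y/s
    z=f['z_map'];P=np.stack([a*z,-b*z,-z,np.ones_like(z)],-1)
    W=(P@np.array(f['cam_to_world']).T)[...,:3];W[z==0]=np.nan;return W
E
python3 - <<'E'
from h import *
for n in('scene','side'):
    f=grab(n,n+'0');print(n,f['cam_to_world'],f['camera_matrix'],f['k1'])
s=ctrl.read_state();print(s)
E
```

```text
pics
scene [[-0.75015279 -0.3400511   0.56712966  1.20412711]
 [ 0.66096986 -0.411191    0.6277267   0.72102934]
 [ 0.01973946  0.84574654  0.5332196   0.64381628]
 [ 0.          0.          0.          1.        ]] [[606.81003178   0.         317.86401856]
 [  0.         606.81003178 234.76246455]
 [  0.           0.           1.        ]] -0.08723036111840404
side [[ 0.97198858  0.14531544 -0.18472037  0.28493896]
 [-0.23498219  0.61638186 -0.75156954 -0.98391895]
 [ 0.00464363  0.77392301  0.63326267  0.85209465]
 [ 0.          0.          0.          1.        ]] [[594.64626182   0.         325.03516462]
 [  0.         594.64626182 234.16129916]
 [  0.           0.           1.        ]] -0.15511355212991118
{'t': 0.1, 'q': array([-1.12192635e-01,  2.17728681e-01,  1.61479005e+00,  1.48829696e-05,
        1.31131452e+00, -1.12199146e-01]), 'joint_velocities': array([ 0.00298094, -0.0035926 , -0.00161506, -0.00054477,  0.00115727,
       -0.00094558]), 'tau': array([-3.89421966e-04, -3.98076224e+01, -3.04969239e+01, -1.69335931e-04,
        4.17826959e-03,  6.71974954e-05]), 'ee_pos': array([6.24175254e-01, 1.24622780e-04, 1.94659400e-01]), 'eef_rot': array([-2.22019294e+00, -2.22019888e+00,  2.17552191e-03]), 'ft_force': array([-0.6170487 , -0.42885009,  0.54900513]), 'ft_torque': array([-0.00212993, -0.04827714, -0.00536517]), 'grip_force': 0.0, 'opening': 0.0849430809484421}
```

View pics/scene0.png

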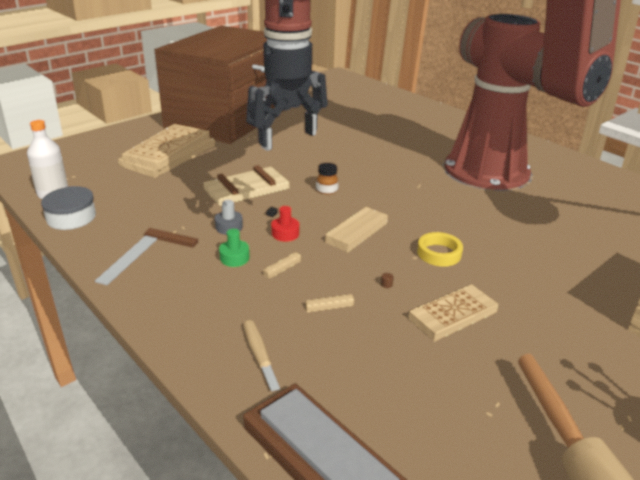

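View pics/side0.png

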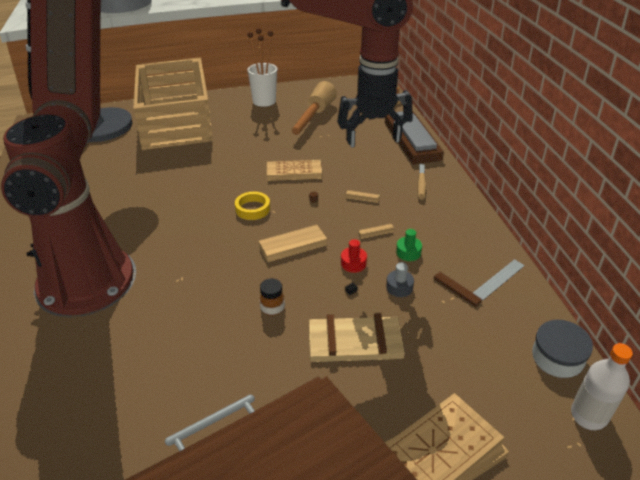

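The scene view shows the carved panel at (455,310), the blank at (357,228), sticks at (282,265) and (330,303), the iron weight at (230,217), the batten board at (247,185), and the jar at (327,180). The side view shows the same objects: carved panel (294,170), blank (293,243), sticks (363,196) and (376,231), weight (400,280), board (355,338), jar (271,296).

```bash
cat >> h.py <<'E'
seeds={'scene':dict(carved=(455,310,18),blank=(357,226,20),s1=(282,264,14),s2=(330,302,14),weight=(229,222,26),base=(262,187,16),jar=(327,168,60),red=(286,230,26)),
'side':dict(carved=(294,169,18),blank=(293,242,20),s1=(376,231,14),s2=(363,196,14),weight=(400,284,26),base=(355,325,16),jar=(271,288,60),red=(354,260,26))}
def top(W,seed,h,tol=.005):
    """connected component of pixels near height h round the seed -> minAreaRect"""
    m=(np.abs(W[...,2]-h)<tol).astype(np.uint8)
    n,l=cv2.connectedComponents(m,connectivity=4)
    u,v=seed;w=l[v-6:v+7,u-6:u+7];w=w[w>0]
    if not len(w):return None
    P=W[l==np.bincount(w).argmax()]
    r=cv2.minAreaRect((P[:,:2]*1000).astype(np.float32));return r,len(P),np.median(P[:,2])
E
python3 - <<'E'
from h import *
for n in('scene','side'):
    f=load(n+'0');W=world(f)
    for k,(u,v,h) in seeds[n].items():
        print(n,k,np.round(W[v,u],4),top(W,(u,v),h/1000))
E
```

```text
scene carved [0.5164 0.2995 0.0165] (((512.5488891601562, 294.47412109375), (68.21623229980469, 143.7661590576172), 80.99201965332031), 2178, np.float64(0.017095562549320376))
scene blank [0.4551 0.0075 0.0164] (((454.34710693359375, 6.22222900390625), (143.303466796875, 57.733665466308594), 10.417919158935547), 1093, np.float64(0.01966998778955853))
scene s1 [0.6498 0.0128 0.0142] (((646.5859985351562, 6.761999130249023), (84.87252807617188, 17.502408981323242), 5.321548938751221), 270, np.float64(0.013097176341172356))
scene s2 [0.6558 0.1481 0.0127] (((653.5814819335938, 142.9458770751953), (18.716577529907227, 80.22586059570312), 64.3614273071289), 333, np.float64(0.013143468383287726))
scene weight [ 0.6511 -0.1526  0.0264] (((641.8933715820312, -170.0312957763672), (53.73969268798828, 52.63912582397461), 49.037418365478516), 262, np.float64(0.025620523138060403))
scene base [ 0.4988 -0.2481  0.0143] (((513.4835815429688, -287.3726806640625), (97.65851593017578, 170.7730255126953), 78.86421966552734), 1242, np.float64(0.015937818885767174))
scene jar [ 0.3873 -0.1584  0.0606] ((
[... 1032 characters left out ...]
 0.6347 -0.1908  0.0261] (((638.9957885742188, -178.49757385253906), (52.41794967651367, 52.86692428588867), 70.37700653076172), 312, np.float64(0.025666598534853924))
side base [ 0.5206 -0.2654  0.0149] (((514.3681030273438, -291.18743896484375), (97.79724884033203, 169.90211486816406), 78.83536529541016), 2978, np.float64(0.015679642111994352))
side jar [ 0.3785 -0.1758  0.0588] (((379.4909362792969, -169.86068725585938), (41.49704360961914, 44.03486633300781), 30.84914207458496), 291, np.float64(0.058523970786154234))
side red [ 0.5655 -0.0976  0.0237] (((566.74365234375, -87.8624267578125), (53.500816345214844, 52.856990814208984), 66.5558090209961), 275, np.float64(0.02486488883398119))
```

```bash
python3 - <<'E'
from h import *
for n,sd in(('scene',dict(iron=(228,207),green=(234,236),red=(286,211),black=(272,211),brown=(387,279))),('side',dict(iron=(401,266),green=(411,233),red=(354,243),black=(351,288),brown=(314,197)))):
    W=world(load(n+'0'))
    for k,(u,v) in sd.items():
        P=W[v-4:v+5,u-4:u+5].reshape(-1,3);P=P[P[:,2]>.055] if k in('iron','green','red') else P[P[:,2]>.006]
        print(n,k,np.round(np.median(P,0)*1000),len(P))
f=grab('wrist','wrist0');print(f['cam_to_world'],f['camera_matrix'])
E
```

```text
scene iron [ 644. -164.   58.] 33
scene green [698. -66.  59.] 43
scene red [570. -75.  59.] 52
scene black [ 544. -155.   13.] 62
scene brown [540. 169.  18.] 79
side iron [ 639. -176.   59.] 67
side green [695. -80.  58.] 65
side red [568. -86.  59.] 62
side black [ 541. -164.   11.] 65
side brown [536. 156.  17.] 64
[[ 0.99999361 -0.00303005  0.00189633  0.62503477]
 [ 0.00228337  0.94964995  0.31330458  0.08091306]
 [-0.00275018 -0.31329825  0.9496508   0.37192206]
 [ 0.          0.          0.          1.        ]] [[371.77697454   0.         321.13185544]
 [  0.         371.77697454 240.52673237]
 [  0.           0.           1.        ]]
```

View pics/wrist0.png

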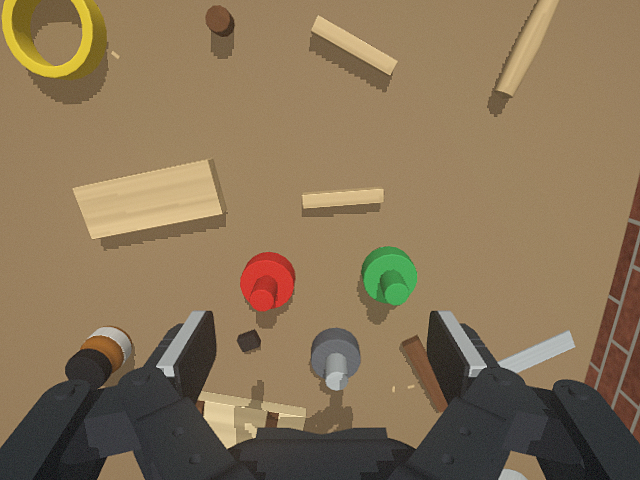

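The wrist view shows the blank at (150,198), sticks at (343,198) and (353,45), the weight at (336,355), red at (267,283), green at (388,277), the jar at (98,352), and part of the board at (250,415).

step_arm --deltas '[[[0,0,-1.379,-289,-111,0,1],[0,0,-1.379,-289,-111,0,1],[0,0,-1.379,-289,-111,0,1],[0,0,-1.379,-289,-111,0,1],[0,0,-1.379,-289,-111,0,1],[0,0,-1.379,-289,-111,0,1],[0,0,-1.379,-289,-111,0,1],[0,0,-1.379,-289,-111,0,1],[0,0,-1.379,-289,-111,0,1],[0,0,-1.379,-289,-111,0,1]]]'

```text
t: 1.4
ee_pos: [0.5139, -0.2888, 0.1956]
eef_rot: [-0.303, -3.126, -0.0]
ft_force: [-0.2, -0.5, -0.1]
opening: 0.0853
grip_force: 0.0
```

```bash
cat >> h.py <<'E'
from scipy.optimize import minimize
def fit(W,xy,h,L,B,ang,tol=.004,R=.11):
    """centre/angle of the known LxB top face at height h near xy (mm): maximise count inside minus outside"""
    P=W.reshape(-1,3)*1000;P=P[(abs(P[:,2]-h*1000)<tol*1000)];P=P[np.hypot(P[:,0]-xy[0],P[:,1]-xy[1])<R*1000]
    def cost(p):
        a=np.radians(p[2]);d=P[:,:2]-p[:2];u=d@[np.cos(a),np.sin(a)];v=d@[-np.sin(a),np.cos(a)]
        s=lambda t:1/(1+np.exp(-np.clip(t,-30,30)))
        return -np.sum(s(L/2-abs(u))*s(B/2-abs(v)))+0
    best=min((minimize(cost,[xy[0]+i,xy[1]+j,ang+k],method='Nelder-Mead',options=dict(initial_simplex=np.array([xy[0]+i,xy[1]+j,ang+k])+np.array([[0,0,0],[4,0,0],[0,4,0],[0,0,4]]))) for i in(-3,3) for j in(-3,3) for k in(-2,2)),key=lambda r:r.fun)
    return np.round(best.x,2),round(-best.fun),len(P),round(float(np.median(P[:,2])),1)
def circ(W,xy,h,tol=.003,R=.045):
    P=W.reshape(-1,3)*1000;P=P[(abs(P[:,2]-h*1000)<tol*1000)];P=P[np.hypot(P[:,0]-xy[0],P[:,1]-xy[1])<R*1000]
    return cv2.minEnclosingCircle(P[:,:2].astype(np.float32)),len(P)
E
python3 - <<'E'
from h import *
s=ctrl.read_state();print(s['t'],s['ee_pos'],s['eef_rot'],s['q'])
W=world(load('wrist0'))
print('blank',fit(W,(455,5),.02,140,54,10))
print('s1',fit(W,(646,5),.014,80,14,5.6,R=.05));print('s2',fit(W,(653,141),.014,80,14,-26,R=.05))
print('w',circ(W,(640,-175),.026),circ(W,(640,-175),.06))
W=world(grab('wrist','wrist1'))
print('base',fit(W,(514,-289),.016,170,90,-11))
for n in('scene','side'):
  W=world(load(n+'0'));print(n,'carved',fit(W,(513.5,292),.018,140,64,-8.5),'base',fit(W,(514,-289),.016,170,90,-11))
E
```

```text
1.4 [ 0.51389269 -0.28880713  0.19564954] [-3.03246455e-01 -3.12649930e+00 -3.11380720e-04] [-6.31011293e-01  1.42784835e-01  1.69953493e+00 -4.56810302e-05
  1.29973658e+00 -2.00841561e+00]
blank (array([454.18,   5.23,  10.89]), 7293, 7549, 19.3)
s1 (array([645.32,   6.42,   4.8 ]), 1028, 1172, 13.1)
s2 (array([652.88, 142.38, -27.31]), 1410, 1604, 13.1)
w (((640.0567626953125, -172.57823181152344), 27.68962287902832), 1083) (((639.9522705078125, -172.53543090820312), 12.673901557922363), 342)
base (array([ 512.61, -289.68,  -10.79]), 12329, 12625, 15.2)
scene carved (array([513.83, 295.37,  -8.92]), 2037, 2131, 17.1) base (array([ 514.52, -287.27,  -10.94]), 1131, 1192, 15.9)
side carved (array([514.2 , 289.66,  -9.99]), 689, 741, 16.9) base (array([ 513.54, -293.51,  -11.28]), 2789, 2908, 15.7)
```

View pics/wrist1.png

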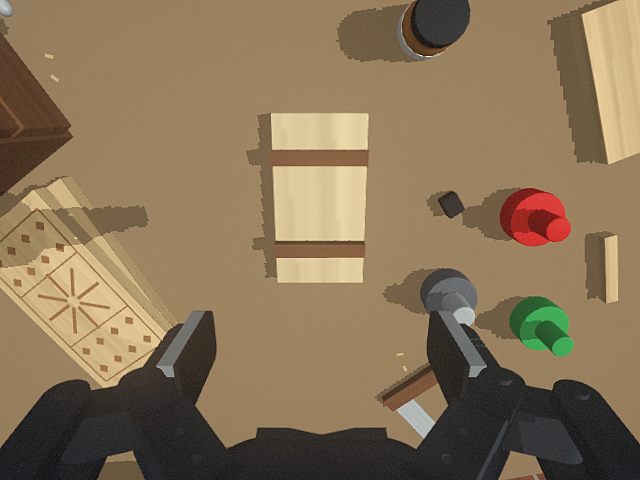

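The board sits at (318,197) in the picture, nearly aligned with the tool, and its battens at rows 158 and 249 are clear. The big carved pile is to the left, out of the way.

step_arm --deltas '[[[0,0,-0.035,111,570,0,1],[0,0,-0.035,111,570,0,1],[0,0,-0.035,111,570,0,1],[0,0,-0.035,111,570,0,1],[0,0,-0.035,111,570,0,1],[0,0,-0.035,111,570,0,1],[0,0,-0.035,111,570,0,1],[0,0,-0.035,111,570,0,1],[0,0,-0.035,111,570,0,1],[0,0,-0.035,111,570,0,1]]]'

```text
t: 2.7
ee_pos: [0.513, 0.2953, 0.1959]
eef_rot: [0.241, 3.132, 0.001]
ft_force: [0.5, 0.8, 0.4]
opening: 0.0853
grip_force: 0.0
```

```bash
cat >> h.py <<'E'
from scipy.spatial.transform import Rotation as Rt
def go(x,y,z,psi,cur=None):
    """tool-axis deltas (turn rad, shift mm) from current pose to x,y,z mm, tool y at psi deg, pointing down"""
    s=ctrl.read_state();R0=Rt.from_rotvec(s['eef_rot']);p=np.array(s['ee_pos'])*1000
    c,q=np.cos(np.radians(psi)),np.sin(np.radians(psi))
    R1=Rt.from_matrix(np.array([[-q,c,0],[c,q,0],[0,0,-1]]))
    print('go',np.round((R0.inv()*R1).as_rotvec(),4),np.round(R0.inv().apply(np.array([x,y,z])-p),1))
E
python3 - <<'E'
from h import *
s=ctrl.read_state();print(s['t'],s['ee_pos'],s['joint_velocities'].round(3),s['q'])
W=world(grab('wrist','wrist2'))
r=fit(W,(514,292),.018,140,64,-9);print('carved',r)
c=r[0];go(c[0],c[1],-2,c[2]+90)
E
```

```text
2.7 [0.51296402 0.29530605 0.19594736] [ 0.182  0.137 -0.142 -0.037  0.028  0.209] [ 4.03420302e-01  1.46908511e-01  1.69432034e+00  6.94783395e-04
  1.29990892e+00 -1.01423210e+00]
carved (array([512.59, 294.45,  -9.06]), 8853, 9112, 17.2)
go [ 0.0018 -0.0002  0.0047] [  0.2  -1.7 197.9]
```

step_arm --deltas '[[[0,0,0,0,0,60,1],[0,0,0,0,0,110,1],[0,0,0,0,0,120,1],[0,0,0,0,0,120,1],[0,0,0,0,0,120,1]]]'

```text
t: 3.38
ee_pos: [0.5162, 0.2922, 0.0789]
eef_rot: [0.247, 3.127, 0.004]
ft_force: [0.2, 0.4, 0.8]
opening: 0.0853
grip_force: 0.0
```

```bash
python3 - <<'E'
from h import *
s=ctrl.read_state();print(s['t'],s['ee_pos'],s['joint_velocities'].round(3))
W=world(grab('wrist','wrist3'))
r=fit(W,(513,294),.018,140,64,-9);print('carved',r)
c=r[0];go(c[0],c[1],-2,c[2]+90)
E
```

```text
3.375 [0.51621757 0.29224408 0.07894097] [ 0.005 -0.007 -0.004  0.002 -0.003  0.001]
carved (array([512.24, 294.35,  -9.03]), 18146, 18648, 17.2)
go [0.0028 0.0047 0.0003] [ 4.6  1.1 81. ]
```

View pics/wrist3.png

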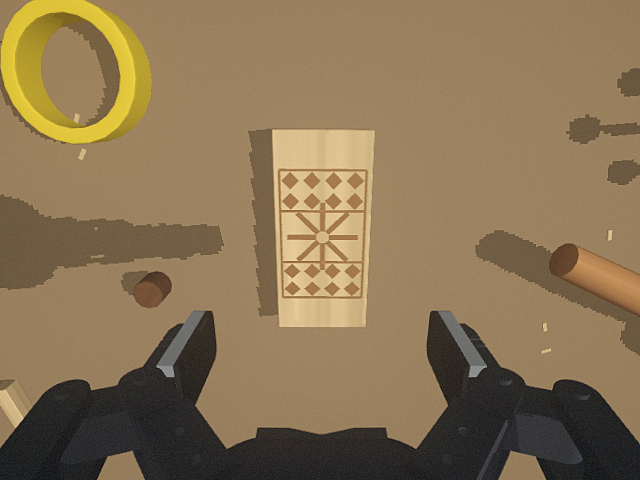

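The carved panel is centred at (324,228), between the fingers and square to them.

step_arm --deltas '[[[0,0,0,4.6,1,40,1],[0,0,0,4.6,1,70,1],[0,0,0,4.6,1,80,1],[0,0,0,4.6,1,80,1],[0,0,0,4.6,1,80,0.6],[0,0,0,4.6,1,80,0.5],[0,0,0,4.6,1,80,0.5],[0,0,0,4.6,1,80,0.5],[0,0,0,4.6,1,80,0.5]]]'

```text
t: 4.55
ee_pos: [0.5093, 0.2934, -0.0041]
eef_rot: [-0.246, -3.132, 0.0]
ft_force: [-0.3, -0.4, 0.2]
opening: 0.0425
grip_force: 0.0
```

```bash
python3 - <<'E'
from h import *
s=ctrl.read_state();print(s['ee_pos'],s['opening'],s['q'])
for n in('side','wrist'): grab(n,n+'4')
a=cv2.imread('pics/side4.png')[80:260,180:420];b=cv2.imread('pics/wrist4.png')
cv2.imwrite('pics/c4.png',np.hstack([cv2.resize(a,(480,360)),cv2.resize(b,(320,240))[:240].copy() if 0 else cv2.copyMakeBorder(cv2.resize(b,(320,240)),0,120,0,0,0)]))
E
```

```text
[ 0.5092544   0.2934273  -0.00407278] 0.042526789998830875 [ 4.03348993e-01  3.84839737e-01  1.81994756e+00 -9.13002601e-06
  9.36855200e-01 -1.01070849e+00]
```

View pics/c4.png

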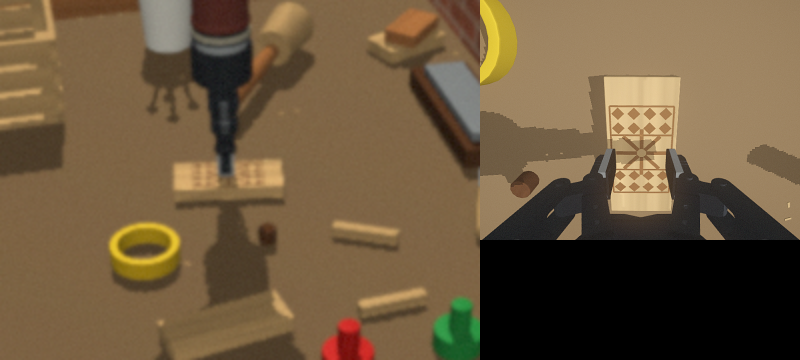

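```bash
python3 - <<'E'
from h import *
W=world(load('wrist4'))
f=load('wrist4');print(f['cam_to_world'][:3,3])
for v in range(290,370,10):
  print(v,[ (u,*np.round(W[v,u]*1000).astype(int)) if np.isfinite(W[v,u,0]) else None for u in (244,254,262,270,280,360,370,380,388,396)])
cv2.imwrite('pics/c4b.png',cv2.resize(cv2.imread('pics/wrist4.png')[140:440,180:460],None,fx=2,fy=2))
E
```

```text
[0.43019203 0.30630076 0.17311222]
290 [(244, np.int64(507), np.int64(254), np.int64(0)), (254, np.int64(508), np.int64(259), np.int64(-1)), (262, np.int64(501), np.int64(268), np.int64(17)), (270, np.int64(501), np.int64(271), np.int64(17)), (280, np.int64(502), np.int64(276), np.int64(17)), (360, np.int64(508), np.int64(312), np.int64(16)), (370, np.int64(508), np.int64(317), np.int64(18)), (380, np.int64(509), np.int64(322), np.int64(18)), (388, np.int64(509), np.int64(325), np.int64(17)), (396, np.int64(519), np.int64(332), np.int64(-1))]
300 [(244, np.int64(513), np.int64(253), np.int64(-1)), (254, np.int64(495), np.int64(269), np.int64(39)), (262, np.int64(495), np.int64(272), np.int64(39)), (270, np.int64(498), np.int64(274), np.int64(35)), (280, np.int64(507), np.int64(275), np.int64(18)), (360, np.int64(513), np.int64(312), np.int64(17)), (370, np.int64(513), np.int64(316), np.int64(18)), (380, np.int64(502), np.int64(319), np.int64(40)), (388, np.int64(503), np.int64(322), np.int64(39)), (396, np.int64(525), np.int64(331), np.int64(0))]
310 [(244, np.int64(498), np.int64(26
[... 2352 characters left out ...]
), np.int64(313), np.int64(17)), (380, np.int64(512), np.int64(315), np.int64(59)), (388, np.int64(504), np.int64(317), np.int64(70)), (396, np.int64(505), np.int64(319), np.int64(69))]
360 [(244, np.int64(494), np.int64(273), np.int64(79)), (254, np.int64(501), np.int64(273), np.int64(70)), (262, np.int64(509), np.int64(272), np.int64(59)), (270, np.int64(539), np.int64(264), np.int64(17)), (280, np.int64(540), np.int64(269), np.int64(17)), (360, np.int64(545), np.int64(308), np.int64(18)), (370, np.int64(547), np.int64(313), np.int64(17)), (380, np.int64(515), np.int64(315), np.int64(60)), (388, np.int64(508), np.int64(316), np.int64(70)), (396, np.int64(501), np.int64(318), np.int64(80))]
```

View pics/c4b.png

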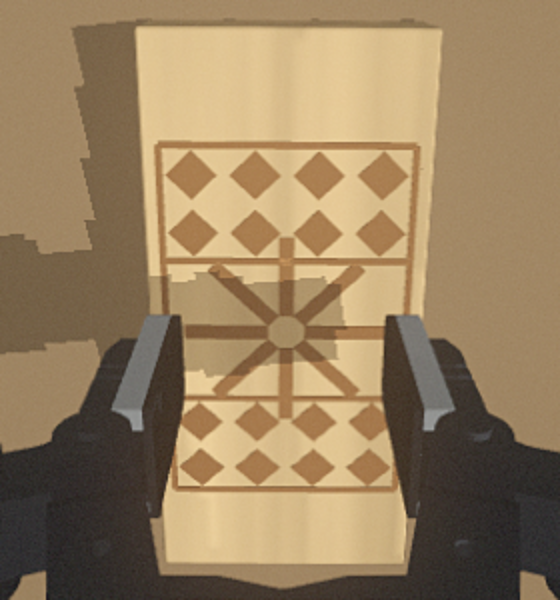

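```bash
python3 - <<'E'
from h import *
for n,lo in(('scene0',((255,275,128,150),(303,318,115,138))),('side0',((343,358,125,150),(400,415,105,130)))):
  W=world(load(n))
  for a,b,c,d in lo:
    P=W[c:d,a:b].reshape(-1,3)*1000;P=P[P[:,2]>150]
    i=P[:,2].argsort()[:6];print(n,len(P),P[i].round(0).tolist())
W=world(load('side4'))*1000
P=W[130:180,250:330].reshape(-1,3);P=P[(P[:,2]>21)&(abs(P[:,0]-510)<30)];print(P[P[:,2].argsort()[:10]].round(0).tolist())
E
```

```text
scene0 263 [[673.0, -1.0, 243.0], [674.0, 4.0, 243.0], [672.0, -4.0, 244.0], [673.0, 6.0, 244.0], [672.0, 7.0, 244.0], [671.0, -2.0, 244.0]]
scene0 254 [[581.0, 0.0, 242.0], [582.0, -4.0, 242.0], [581.0, 4.0, 243.0], [580.0, -11.0, 243.0], [581.0, 6.0, 243.0], [583.0, -5.0, 244.0]]
side0 201 [[576.0, -10.0, 245.0], [575.0, -7.0, 245.0], [576.0, -3.0, 245.0], [583.0, -8.0, 247.0], [579.0, -13.0, 248.0], [578.0, -9.0, 248.0]]
side0 224 [[681.0, -4.0, 269.0], [682.0, -6.0, 269.0], [677.0, -7.0, 271.0], [680.0, -5.0, 272.0], [682.0, -6.0, 272.0], [682.0, -4.0, 273.0]]
[[490.0, 281.0, 21.0], [518.0, 278.0, 22.0], [486.0, 290.0, 22.0], [503.0, 269.0, 33.0], [513.0, 266.0, 33.0], [500.0, 267.0, 34.0], [510.0, 264.0, 35.0], [498.0, 271.0, 35.0], [505.0, 264.0, 36.0], [501.0, 268.0, 37.0]]
```

The tips are really at z of about 35 mm where the pose says -4. The scene and side pictures at the start agree: open tips at 243 mm against an expected 208 mm. So the fingers end about 35 mm short of the stated TCP, and all reported heights need a -35 mm correction. I'll reopen and go lower in stages, watching the force.

step_arm --deltas '[[[0,0,0,0,0,0,1],[0,0,0,-3,1,0,1],[0,0,0,-3,1,0,1],[0,0,0,-3,1,0,1],[0,0,0,-3,1,15,1],[0,0,0,-3,1,24,1],[0,0,0,-3,1,24,1]]]'

```text
t: 5.52
ee_pos: [0.5107, 0.2932, -0.03]
eef_rot: [-0.246, -3.129, 0.003]
ft_force: [0.2, 0.4, -0.9]
opening: 0.085
grip_force: 0.0
```

```bash
python3 - <<'E'
from h import *
s=ctrl.read_state();print(s['ee_pos'],s['opening'],s['ft_force'])
go(512.2,294.4,-37,81)
W=world(load('wrist3'))*1000
f=grab('wrist','wrist5');W=world(f)*1000
for v in range(280,370,8):print(v,[W[v,u].round().tolist() for u in(170,180,190,200,208,432,440,450)])
E
```

```text
[ 0.51070459  0.29321139 -0.03004213] 0.08503658099258893 [ 0.21478761  0.40590122 -0.8680868 ]
go [-0.002  -0.0032  0.0003] [-1.3  1.4  7. ]
280 [[487.0, 231.0, 0.0], [488.0, 235.0, -0.0], [489.0, 239.0, -1.0], [490.0, 244.0, -0.0], [491.0, 247.0, -1.0], [505.0, 344.0, -1.0], [507.0, 348.0, -2.0], [507.0, 352.0, -1.0]]
288 [[492.0, 229.0, -1.0], [492.0, 234.0, -1.0], [493.0, 238.0, -1.0], [493.0, 243.0, -0.0], [494.0, 246.0, -1.0], [509.0, 343.0, -0.0], [509.0, 347.0, -0.0], [511.0, 352.0, -1.0]]
296 [[495.0, 228.0, -1.0], [496.0, 233.0, -0.0], [496.0, 237.0, 0.0], [497.0, 242.0, -1.0], [498.0, 245.0, -0.0], [513.0, 343.0, -0.0], [514.0, 347.0, -2.0], [515.0, 351.0, -1.0]]
304 [[499.0, 227.0, -0.0], [500.0, 231.0, -2.0], [501.0, 236.0, -1.0], [502.0, 240.0, -2.0], [502.0, 244.0, -1.0], [517.0, 343.0, -1.0], [517.0, 346.0, -0.0], [518.0, 351.0, -0.0]]
312 [[503.0, 226.0, -0.0], [504.0, 230.0, -1.0], [505.0, 235.0, -1.0], [494.0, 250.0, 23.0], [494.0, 253.0, 22.0], [508.0, 338.0, 20.0], [507.0, 340.0, 23.0], [507.0, 343.0, 24.0]]
320 [[507.0, 225.0, -1.0], [507.0, 230.0, 1.0], [493.0,
[... 510 characters left out ...]
0], [493.0, 251.0, 45.0], [494.0, 253.0, 43.0], [499.0, 253.0, 36.0], [505.0, 252.0, 28.0], [520.0, 336.0, 24.0], [514.0, 337.0, 33.0], [508.0, 337.0, 42.0]]
352 [[494.0, 248.0, 47.0], [494.0, 251.0, 48.0], [496.0, 253.0, 45.0], [502.0, 252.0, 36.0], [508.0, 251.0, 28.0], [523.0, 335.0, 26.0], [517.0, 336.0, 34.0], [511.0, 337.0, 43.0]]
360 [[493.0, 251.0, 53.0], [495.0, 252.0, 51.0], [499.0, 253.0, 46.0], [505.0, 252.0, 38.0], [510.0, 251.0, 30.0], [526.0, 335.0, 26.0], [519.0, 335.0, 36.0], [513.0, 337.0, 44.0]]
368 [[495.0, 251.0, 55.0], [496.0, 253.0, 54.0], [502.0, 252.0, 46.0], [508.0, 251.0, 38.0], [513.0, 250.0, 31.0], [528.0, 334.0, 28.0], [522.0, 335.0, 36.0], [516.0, 336.0, 45.0]]
```

step_arm --deltas '[[[0,0,0,-1.3,1,8,1],[0,0,0,-1.3,1,8,1],[0,0,0,-1.3,1,8,0.5],[0,0,0,-1.3,1,8,0.5],[0,0,0,-1.3,1,8,0.5],[0,0,0,-1.3,1,8,0.5],[0,0,0,-1.3,1,8,0.5]]]'

```text
t: 6.45
ee_pos: [0.5146, 0.2951, -0.0354]
eef_rot: [0.246, 3.131, 0.001]
ft_force: [0.1, 0.0, 4.5]
opening: 0.0623
grip_force: 68.4
```

Gripped at about 62 mm with 68 N. Next I lift it and carry it towards the board.

step_arm --deltas '[[[0,0,0,0,0,-20,0.5],[0,0,0,0,0,-70,0.5],[0,0,0,0,0,-130,0.5],[0,0,0,0,0,-170,0.5],[0,0,0.01,-10,-60,-170,0.5],[0,0,0.01,-20,-120,-170,0.5],[0,0,0.02,-29,-180,-170,0.5],[0,0,0.02,-38,-240,-170,0.5],[0,0,0.03,-48,-300,-170,0.5],[0,0,0.03,-53,-330,-170,0.5]]]'

```text
t: 7.7
ee_pos: [0.5138, -0.0422, 0.1344]
eef_rot: [-0.297, -3.127, 0.001]
ft_force: [0.6, -0.5, -2.2]
opening: 0.0622
grip_force: 67.7
```

step_arm --deltas '[[[0,0,0,-9,-60,0,0.5],[0,0,0,-18,-120,0,0.5],[0,0,0,-27,-180,0,0.5],[0,0,0,-34,-230,0,0.5],[0,0,0,-36,-245,60,0.5],[0,0,0,-36,-245,100,0.5],[0,0,0,-36,-245,120,0.5],[0,0,0,-36,-245,120,0.5]]]'

```text
t: 8.7
ee_pos: [0.5033, -0.2856, 0.0127]
eef_rot: [-0.292, -3.125, -0.003]
ft_force: [-0.8, -0.4, -1.2]
opening: 0.0625
grip_force: 67.7
```

```bash
python3 - <<'E'
from h import *
s=ctrl.read_state();print(s['t'],s['ee_pos'],s['opening'],s['ft_force'],s['joint_velocities'].round(3))
for n in('wrist','scene','side'):grab(n,n+'6')
W=world(load('wrist6'));z=W[...,2]
print('panel z', np.nanmedian(z[200:230,300:340]))
h=s['ee_pos'][2]+.038+.018
for d in (-.004,0,.004,.008):print(fit(W,(512,-290),h+d,140,64,-11,tol=.003))
print(fit(world(load('scene6')),(512,-290),h,140,64,-11,tol=.006));print(fit(world(load('side6')),(512,-290),h,140,64,-11,tol=.006))
go(512.6,-289.7,-10,79.2)
E
```

```text
8.7 [ 0.50329749 -0.28564783  0.01265708] 0.0625143777964409 [-0.79275245 -0.41865228 -1.19086146] [ 0.006 -0.039 -0.042  0.001  0.002  0.001]
panel z 0.06549376340648688
(array([ 492.31, -283.17,  -10.55]), 47377, 48646, 65.4)
(array([ 491.57, -282.92,  -10.66]), 15541, 16264, 66.0)
(array([ 502.56, -284.94,   79.32]), 966, 966, 72.8)
(array([ 502.52, -285.08,   79.26]), 1037, 1037, 76.9)
(array([ 505.91, -282.3 ,  -10.7 ]), 690, 796, 67.8)
(array([ 504.89, -290.38,  -10.6 ]), 1614, 1744, 68.9)
go [-0.0018  0.0037  0.0024] [-6.3 -0.7 26.3]
```

View pics/wrist6.png

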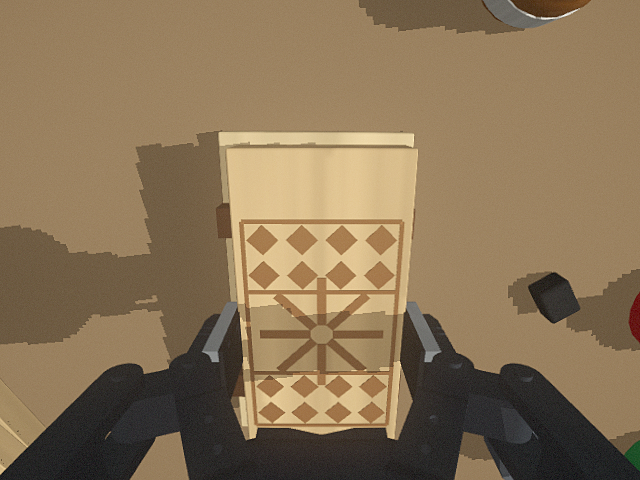

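The panel is held level over the board, centred at (322,333). Its far end is hidden by the palm, so I measure it from the visible edges.

```bash
cat >> h.py <<'E'
def edges(W,c,h,ang,tol=.003,R=.12,band=20):
    """extent (mm) along axis ang near mid-width, and across, rel. to c"""
    P=W.reshape(-1,3)*1000;P=P[(abs(P[:,2]-h*1000)<tol*1000)];a=np.radians(ang);d=P[:,:2]-np.array(c)
    u=d@[np.cos(a),np.sin(a)];v=d@[-np.sin(a),np.cos(a)];k=np.hypot(u,v)<R*1000;u,v=u[k],v[k]
    e=lambda x:np.percentile(x,[.3,99.7]).round(1)
    return e(u[abs(v)<band]),e(v[(abs(u+45)<15)])
E
python3 - <<'E'
from h import *
c=(512.6,-289.7)
print('panel',edges(world(load('wrist6')),c,.0655,-10.8))
print('base here',edges(world(load('wrist6')),c,.016,-10.8),'before',edges(world(load('wrist1')),c,.016,-10.8))
for n in('scene','side'):print(n,edges(world(load(n+'6')),c,.0665,-10.8),'base',edges(world(load(n+'0')),c,.016,-10.8))
# carving edge colour
E
```

```text
panel (array([-80.9,  37. ]), array([-29.,  34.]))
base here (array([-84.7, -79.2]), array([-45.2, -41.8])) before (array([-84.1,  84.9]), array([-44.3,  44.7]))
scene (array([-80.1,  61. ]), array([-7.8, 37.4])) base (array([-83.6,  85.2]), array([-44.8,  48.7]))
side (array([-76.6,  61.7]), array([-33.6,  31.9])) base (array([-82.4,  85.5]), array([-48.4,  43.5]))
```

step_arm --deltas '[[[0,0,0,-10.4,-2.3,5,0.5],[0,0,0,-10.4,-2.3,12,0.5],[0,0,0,-10.4,-2.3,12,0.5],[0,0,0,-10.4,-2.3,12,0.5]]]'

```text
t: 9.35
ee_pos: [0.5141, -0.2909, 0.0016]
eef_rot: [-0.293, -3.127, -0.001]
ft_force: [0.0, -0.4, -0.2]
opening: 0.0623
grip_force: 67.7
```

```bash
python3 - <<'E'
from h import *
s=ctrl.read_state();print(s['t'],s['ee_pos'],s['ft_force'])
for n in('wrist','scene','side'):grab(n,n+'7')
W=world(load('wrist7'));z=np.nanmedian(W[200:230,300:340,2]);print(z)
c=(512.6,-289.7)
for n in('wrist','scene','side'):
  W=world(load(n+'7'));print(n,edges(W,c,z+(.001 if n!='wrist' else 0),-10.8),fit(W,c,z,140,64,-10.8,tol=.006)[0])
E
```

```text
9.35 [ 0.51406271 -0.2908637   0.00158085] [ 0.03059035 -0.36313054 -0.21267493]
0.05423037247964216
wrist (array([-69.4,  48.4]), array([-32.1,  31.1])) [ 502.94 -288.26  -10.57]
scene (array([-68.7,  70.2]), array([-31.1,  34. ])) [ 514.91 -286.39  -10.61]
side (array([-67.4,  70.6]), array([-35.3,  32.1])) [ 513.47 -293.55  -11.08]
```

The panel now matches the board to within about 1 mm in all three cameras. I lower it and release.

step_arm --deltas '[[[0,0,0,0,0,4,0.5],[0,0,0,0,0,7,0.5],[0,0,0,0,0,8.5,0.5],[0,0,0,0,0,9,0.5],[0,0,0,0,0,9,0.5]]]'

```text
t: 10.12
ee_pos: [0.5144, -0.2911, -0.0071]
eef_rot: [-0.293, -3.128, 0.0]
ft_force: [0.2, -0.3, -0.6]
opening: 0.0621
grip_force: 67.8
```

step_arm --deltas '[[[0,0,0,0,0,0.7,0.5],[0,0,0,0,0,0.7,0.5],[0,0,0,0,0,0.7,0.9],[0,0,0,0,0,0.7,1],[0,0,0,0,0,0.7,1],[0,0,0,0,0,0.7,1],[0,0,0,0,0,-30,1],[0,0,0,0,0,-90,1],[0,0,0,0,0,-150,1]]]'

```text
t: 11.25
ee_pos: [0.5138, -0.2907, 0.1438]
eef_rot: [-0.293, -3.127, -0.001]
ft_force: [1.4, -0.4, -0.7]
opening: 0.0856
grip_force: 0.0
```

```bash
python3 - <<'E'
from h import *
s=ctrl.read_state();print(s['t'],s['ee_pos'],s['opening'],s['ft_force'])
W=world(grab('wrist','wrist8'));c=(512.6,-289.7)
print('carved',fit(W,c,.046,140,64,-10.8),'base ends',edges(W,c,.016,-10.8))
go(646,6,60,-85)
E
```

```text
11.25 [ 0.51381223 -0.29072603  0.1438061 ] 0.08555988666594078 [ 1.43904224 -0.38212024 -0.71728012]
carved (array([ 512.87, -290.14,  -10.51]), 14006, 14425, 45.2) base ends (array([-84. , -68.7]), array([-45. ,  44.5]))
go [0.0185 0.0121 2.8677] [-67.5 319.4  93.5]
```

step_arm --deltas '[[[0,0,0.04,-7,56,0,0.6],[0,0,0.08,-14,112,0,0.6],[0,0,0.12,-21,170,0,0.6],[0,0,0.16,-28,228,0,0.6],[0,0,0.2,-35,286,0,0.6],[0,0,0.24,-42,344,10,0.6],[0,0,0.27,-49,400,20,0.6],[0,0,0.288,-56,451,24,0.6],[0,0,0.288,-56,451,44,0.6],[0,0,0.288,-56,451,44,0.6]]]'

```text
t: 12.55
ee_pos: [0.6505, 0.1412, 0.0957]
eef_rot: [-0.736, -3.048, 0.004]
ft_force: [-0.6, 0.2, -0.6]
opening: 0.0511
grip_force: 0.0
```

```bash
python3 - <<'E'
from h import *
s=ctrl.read_state();print(s['t'],s['ee_pos'],s['opening'],s['joint_velocities'].round(2))
W=world(grab('wrist','wrist9'));r=fit(W,(652.9,142.4),.014,80,14,-27,R=.05);print(r)
c=r[0];go(c[0],c[1],-33,c[2]+90)
E
```

```text
12.55 [0.65054174 0.14119518 0.09566411] 0.051082564657942524 [-0.03 -0.03 -0.01  0.    0.01  0.  ]
(array([652.69, 143.48, -27.27]), 1750, 1957, 13.2)
go [-0.0026 -0.0031  0.0008] [ -0.2   3.4 129.9]
```

View pics/wrist9.png

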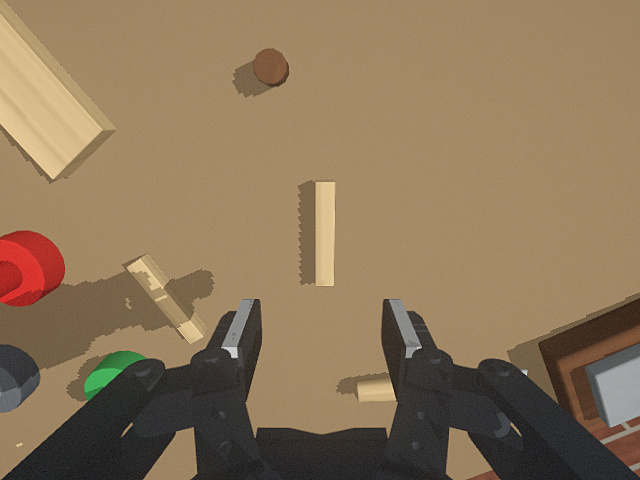

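Stick at (325,233), square to the tool. I descend and grip.

step_arm --deltas '[[[0,0,0,0,2,50,0.6],[0,0,0,0,3,100,0.6],[0,0,0,0,3,120,0.6],[0,0,0,0,3,128,0.6],[0,0,0,0,3,128,0.6],[0,0,0,0,3,128,0.1],[0,0,0,0,3,128,0.1],[0,0,0,0,3,128,0.1],[0,0,0,0,3,128,0.1],[0,0,0,0,3,128,0.1]]]'

```text
t: 13.85
ee_pos: [0.6562, 0.1446, -0.027]
eef_rot: [0.738, 3.051, 0.002]
ft_force: [-0.6, -0.8, 6.4]
opening: 0.012
grip_force: 60.4
```

step_arm --deltas '[[[0,0,0,0,0,-30,0.1],[0,0,0,0,0,-90,0.1],[0,0,0,0,0,-140,0.1],[0,0,0.18,-17,-57,-140,0.1],[0,0,0.36,-34,-114,-140,0.1],[0,0,0.54,-51,-171,-140,0.1],[0,0,0.72,-68,-228,-140,0.1],[0,0,0.9,-85,-285,-140,0.1],[0,0,1.08,-102,-342,-140,0.1],[0,0,1.2,-113,-380,-140,0.1]]]'

```text
t: 15.1
ee_pos: [0.5804, -0.2479, 0.1109]
eef_rot: [2.34, 2.096, -0.0]
ft_force: [0.2, 0.3, -0.2]
opening: 0.0115
grip_force: 59.7
```

```bash
python3 - <<'E'
from h import *
s=ctrl.read_state();print(s['t'],s['ee_pos'],s['opening'],s['joint_velocities'].round(2))
go(568.9,-300.5,55,-10.6)
E
```

```text
15.1 [ 0.58039546 -0.24789839  0.110891  ] 0.01154115589811056 [-0.47  0.11 -0.14  0.02  0.03  0.46]
go [0.0002 0.0004 0.0749] [-53.5  -5.7  55.9]
```

step_arm --deltas '[[[0,0,0.07,-45,-5,10,0.1],[0,0,0.075,-53.5,-6,50,0.1],[0,0,0.075,-53.5,-6,70,0.1],[0,0,0.075,-53.5,-6,70,0.1],[0,0,0.075,-53.5,-6,70,0.1]]]'

```text
t: 15.72
ee_pos: [0.5708, -0.2974, 0.0419]
eef_rot: [2.409, 2.015, 0.001]
ft_force: [0.2, -0.4, 0.0]
opening: 0.0116
grip_force: 59.7
```

```bash
cat >> h.py <<'E'
def comp(W,xy,zlo,zhi,R,band=None):
    P=W.reshape(-1,3)*1000;P=P[(P[:,2]>zlo)&(P[:,2]<zhi)&(np.hypot(P[:,0]-xy[0],P[:,1]-xy[1])<R)];return P
E
python3 - <<'E'
from h import *
s=ctrl.read_state();print(s['t'],s['ee_pos'],s['ft_force'])
for n in('wrist','scene','side'):
  f=grab(n,n+'10')
W=world(load('wrist10'))
c=(512.9,-290.1)
print('carved now',fit(W,c,.046,140,64,-10.5))
P=comp(W,(568.9,-300.5),50,90,70);print(np.percentile(P[:,2],[5,25,50,75,95]))
E
```

```text
15.725 [ 0.57082851 -0.29739457  0.04190066] [ 0.15061144 -0.41997202  0.03177341]
carved now (array([ 513.78, -289.43,  -10.25]), 23696, 24428, 45.3)
[80.61425834 81.69817755 82.13708489 82.61219303 86.71054713]
```

View pics/wrist10.png

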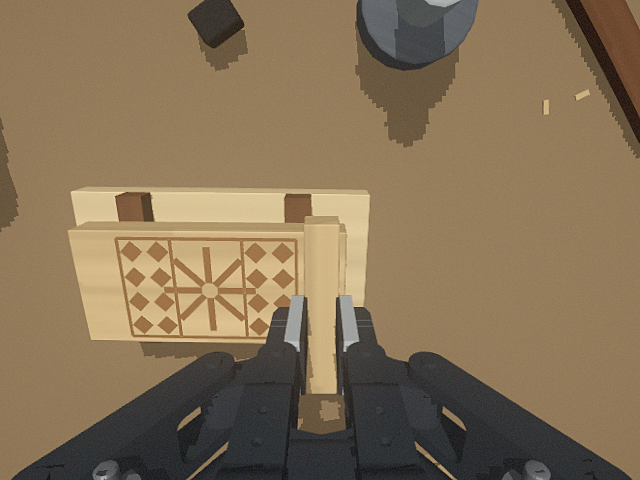

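The stick is held upright at column 322, over the right border. I measure it in the panel frame.

```bash
cat >> h.py <<'E'
def pf(W,c,ang,zlo,zhi):
    P=W.reshape(-1,3)*1000;P=P[(P[:,2]>zlo)&(P[:,2]<zhi)];a=np.radians(ang);d=P[:,:2]-np.array(c)
    return np.c_[d@[np.cos(a),np.sin(a)],d@[-np.sin(a),np.cos(a)],P[:,2]]
def stick(W,c,ang,zlo,zhi,u0):
    Q=pf(W,c,ang,zlo,zhi);Q=Q[(abs(Q[:,0]-u0)<16)&(abs(Q[:,1])<48)]
    print(' v ends',np.percentile(Q[:,1],[.5,99.5]).round(1))
    for lo,hi in((-38,-22),(15,25),(25,38)):
        k=Q[(Q[:,1]>lo)&(Q[:,1]<hi)]
        if len(k)>10:print('  v',lo,hi,'u edges',np.percentile(k[:,0],[2,98]).round(1),len(k))
E
python3 - <<'E'
from h import *
W=world(load('wrist10'));c=(512.9,-290.1)
Q=pf(W,c,-10.5,44,46.5);Q=Q[(abs(Q[:,0])<80)&(abs(Q[:,1])<40)]
print('panel ends u',np.percentile(Q[(Q[:,1]>0)][:,0],[.5,99.5]),'v max',np.percentile(Q[Q[:,0]<30][:,1],[.5,99.5]))
stick(W,c,-10.5,80.8,84,57)
for n in('scene','side'):
  W=world(load(n+'10'));print(n);stick(W,c,-10.5,80,86,57)
  Q=pf(W,c,-10.5,43,48);Q=Q[(abs(Q[:,0])<80)&(abs(Q[:,1])<40)];print(np.percentile(Q[:,0],[.5,99.5]),np.percentile(Q[:,1],[.5,99.5]))
E
```

```text
panel ends u [-67.83122045  70.43350094] v max [-31.77427805  31.48770195]
 v ends [-33.4  45.6]
  v -38 -22 u edges [52.2 65.7] 676
  v 15 25 u edges [52.1 65.6] 774
  v 25 38 u edges [51.8 65.3] 1068
scene
 v ends [-12.9  47.8]
  v 15 25 u edges [47.6 71.7] 15
  v 25 38 u edges [51.5 65.8] 22
[-68.35952659  70.14956868] [-34.93640747  34.97728819]
side
 v ends [-36.6  41.1]
  v -38 -22 u edges [52.4 66.3] 55
  v 15 25 u edges [59.4 65.8] 15
  v 25 38 u edges [61.  65.5] 15
[-67.07604174  69.29671659] [-34.94612034  31.46008302]
```

step_arm --deltas '[[[0,0,0,-6,-1,8,0.1],[0,0,0,-6,-1,16,0.1],[0,0,0,-6,-1,20,0.1],[0,0,0,-6,-1,21,0.1],[0,0,0,-6,-1,21,0.1]]]'

```text
t: 16.5
ee_pos: [0.5677, -0.3036, 0.0197]
eef_rot: [-2.411, -2.014, 0.0]
ft_force: [-0.0, -0.0, -0.5]
opening: 0.0116
grip_force: 59.7
```

```bash
python3 - <<'E'
from h import *
s=ctrl.read_state();print(s['t'],s['ee_pos'],s['ft_force'])
W=world(grab('wrist','wrist11'));c=(512.9,-290.1)
Q=pf(W,c,-10.5,44,46.5);Q=Q[(abs(Q[:,0])<80)&(abs(Q[:,1])<40)]
print('panel',np.percentile(Q[(Q[:,1]>0)][:,0],[.5,99.5]),np.percentile(Q[Q[:,0]<30][:,1],[.5,99.5]))
P=pf(W,c,-10.5,55,70);P=P[(abs(P[:,0]-57)<5)&(abs(P[:,1]-25)<8)];print('z',np.median(P[:,2]))
z=np.median(P[:,2]);stick(W,c,-10.5,z-1.3,z+1.3,57)
E
```

```text
16.5 [ 0.56767821 -0.3035749   0.01972611] [-0.0060995  -0.04140739 -0.46687377]
panel [-67.78385775  70.35783966] [-31.56178856  31.5287792 ]
z 59.98454015108551
 v ends [-40.3  39. ]
  v -38 -22 u edges [50.7 63.7] 890
  v 15 25 u edges [50.2 63.4] 789
  v 25 38 u edges [50.  63.5] 1105
```

step_arm --deltas '[[[0,0,0,0.5,0.7,0,0.1],[0,0,0,0.5,0.7,0.7,0.1],[0,0,0,0.5,0.7,0.7,0.3],[0,0,0,0.5,0.7,0.7,0.4],[0,0,0,0.5,0.7,0.7,0.4],[0,0,0,0.5,0.7,0.7,0.4],[0,0,0,0.5,0.7,-30,0.4],[0,0,0,0.5,0.7,-90,0.5],[0,0,0,0.5,0.7,-110,0.6]]]'

```text
t: 17.68
ee_pos: [0.5713, -0.3051, 0.1351]
eef_rot: [2.405, 2.009, 0.004]
ft_force: [0.5, -0.8, 0.2]
opening: 0.0513
grip_force: 0.0
```

```bash
python3 - <<'E'
from h import *
s=ctrl.read_state();print(s['t'],s['ee_pos'],s['opening'],s['ft_force'])
W=world(grab('wrist','wrist12'));c=(512.9,-290.1)
print(fit(W,c,.046,140,64,-10.5));print('stick',fit(W,(568.9,-300.5),.06,80,14,79.5,R=.06))
go(645.5,7,70,-85)
E
```

```text
17.675 [ 0.57129805 -0.30512455  0.13514015] 0.05125664605679037 [ 0.4752911  -0.79616441  0.22375544]
(array([ 514.08, -290.22,  -10.58]), 13232, 13708, 45.3)
stick (array([ 569.91, -300.4 ,   80.06]), 1884, 2134, 59.2)
go [ 0.0107 -0.0025  1.3046] [320.9  16.2  65.5]
```

step_arm --deltas '[[[0,0,0.18,45,2,0,0.6],[0,0,0.36,90,5,0,0.6],[0,0,0.54,135,7,0,0.6],[0,0,0.72,180,9,0,0.6],[0,0,0.9,225,11,0,0.6],[0,0,1.08,270,14,0,0.6],[0,0,1.26,315,16,20,0.6],[0,0,1.304,321,16,45,0.6],[0,0,1.304,321,16,45,0.6],[0,0,1.304,321,16,45,0.6]]]'

```text
t: 18.98
ee_pos: [0.6411, 0.0092, 0.0845]
eef_rot: [3.138, 0.138, -0.001]
ft_force: [0.5, 0.5, -0.3]
opening: 0.0513
grip_force: 0.0
```

```bash
python3 - <<'E'
from h import *
s=ctrl.read_state();print(s['t'],s['ee_pos'],s['joint_velocities'].round(2))
W=world(grab('wrist','wrist13'));r=fit(W,(645.5,6),.014,80,14,5,R=.05);print(r)
c=r[0];go(c[0],c[1],-28,c[2]-90)
E
```

```text
18.975 [0.64105642 0.0092381  0.0845187 ] [-0.01 -0.02 -0.02  0.   -0.    0.  ]
(array([645.93,   5.51,   4.57]), 1935, 2182, 13.2)
go [ 0.0003 -0.0009  0.0076] [  3.7   3.7 113.5]
```

step_arm --deltas '[[[0,0,0.008,4,4,50,0.6],[0,0,0.008,4,4,90,0.6],[0,0,0.008,4,4,110,0.6],[0,0,0.008,4,4,112,0.6],[0,0,0.008,4,4,112,0.1],[0,0,0.008,4,4,112,0.1],[0,0,0.008,4,4,112,0.1],[0,0,0.008,4,4,112,0.1],[0,0,0.008,4,4,112,0.1]]]'

```text
t: 20.15
ee_pos: [0.6479, 0.006, -0.0246]
eef_rot: [3.138, 0.126, 0.006]
ft_force: [-0.8, -0.0, 5.5]
opening: 0.011
grip_force: 58.8
```

step_arm --deltas '[[[0,0,0,0,0,-30,0.1],[0,0,0,0,0,-90,0.1],[0,0,0,0,0,-140,0.1],[0,0,-0.18,-29,37,-140,0.1],[0,0,-0.36,-58,74,-140,0.1],[0,0,-0.54,-87,111,-140,0.1],[0,0,-0.72,-116,149,-140,0.1],[0,0,-0.9,-145,186,-140,0.1],[0,0,-1.08,-174,223,-140,0.1],[0,0,-1.26,-203,260,-140,0.1]]]'

```text
t: 21.4
ee_pos: [0.4633, -0.2703, 0.1133]
eef_rot: [2.456, 1.958, 0.0]
ft_force: [0.4, 0.2, -0.1]
opening: 0.0111
grip_force: 58.7
```

```bash
python3 - <<'E'
from h import *
s=ctrl.read_state();print(s['t'],s['ee_pos'],s['opening'],s['joint_velocities'].round(2))
go(457,-280,42,-10.5)
E
```

```text
21.4 [ 0.46326061 -0.27033037  0.11332048] 0.011110583197224595 [-0.7  -0.08  0.08 -0.   -0.01 -2.12]
go [ 0.0009  0.0004 -0.0415] [-10.8  -4.   71.3]
```

step_arm --deltas '[[[0,0,-0.043,-11,-4,30,0.1],[0,0,-0.043,-11,-4,60,0.1],[0,0,-0.043,-11,-4,70,0.1],[0,0,-0.043,-11,-4,70,0.1],[0,0,-0.043,-11,-4,70,0.1]]]'

```text
t: 22.02
ee_pos: [0.4589, -0.2795, 0.0443]
eef_rot: [2.418, 2.002, 0.001]
ft_force: [-0.7, 0.2, 1.1]
opening: 0.0111
grip_force: 58.7
```

```bash
cat >> h.py <<'E'
def chk(tag,u0):
    s=ctrl.read_state();print(s['t'],s['ee_pos'],s['ft_force'])
    W=world(grab('wrist',tag));c=(512.9,-290.1)
    Q=pf(W,c,-10.5,44,46.5);Q=Q[(abs(Q[:,0])<80)&(abs(Q[:,1])<40)]
    print('panel',np.percentile(Q[(Q[:,1]>0)][:,0],[.5,99.5]),np.percentile(Q[abs(Q[:,0])<30][:,1],[.5,99.5]))
    P=pf(W,c,-10.5,52,100);P=P[(abs(P[:,0]-u0)<5)&(abs(P[:,1]-28)<8)];z=np.median(P[:,2]);print('z',z)
    stick(W,c,-10.5,z-1.3,z+1.3,u0)
E
python3 -c "
from h import *
chk('wrist14',-57)"
```

```text
22.025 [ 0.45890583 -0.27952681  0.04428046] [-0.70962384  0.18528485  1.11326587]
panel [-68.21650471  50.6207795 ] [-31.42889763  31.57894009]
z 81.95247797185783
 v ends [-41.2  38.2]
  v -38 -22 u edges [-61.  -47.9] 841
  v 15 25 u edges [-61.1 -47.7] 733
  v 25 38 u edges [-61.3 -47.8] 1041
```

View pics/wrist14.png

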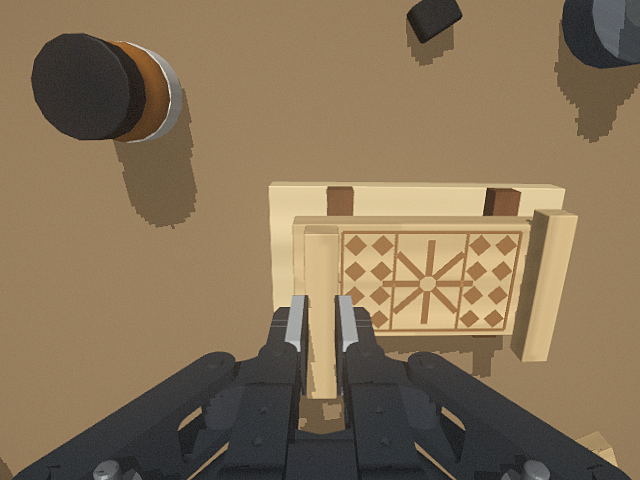

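The stick is held over the left border at column 322, about 1.3 mm inboard. The other stick sits well at (545,285), and the jar is clear.

step_arm --deltas '[[[0,0,0,1.5,-1.3,8,0.1],[0,0,0,1.5,-1.3,16,0.1],[0,0,0,1.5,-1.3,20,0.1],[0,0,0,1.5,-1.3,20.5,0.1],[0,0,0,1.5,-1.3,20.5,0.1]]]'

```text
t: 22.7
ee_pos: [0.4567, -0.2773, 0.0223]
eef_rot: [-2.42, -2.003, -0.0]
ft_force: [0.3, -0.1, 0.0]
opening: 0.0112
grip_force: 58.7
```

```bash
python3 -c "
from h import *
chk('wrist15',-57)"
```

```text
22.7 [ 0.45672748 -0.27734978  0.02234108] [ 0.28812049 -0.12045854  0.00129073]
panel [-68.0844538   50.96098941] [-31.11403556  31.67981208]
z 60.01774034269017
 v ends [-39.5  39.9]
  v -38 -22 u edges [-63.5 -50.4] 842
  v 15 25 u edges [-63.6 -50.1] 745
  v 25 38 u edges [-63.5 -50.2] 1030
```

step_arm --deltas '[[[0,0,0,0,1,0,0.1],[0,0,0,0,1,0.7,0.1],[0,0,0,0,1,0.7,0.3],[0,0,0,0,1,0.7,0.4],[0,0,0,0,1,0.7,0.4],[0,0,0,0,1,0.7,0.4],[0,0,0,0,1,-30,0.4],[0,0,0,0,1,-90,0.5],[0,0,0,0,1,-130,0.8]]]'

```text
t: 23.88
ee_pos: [0.4585, -0.2781, 0.1551]
eef_rot: [2.418, 2.001, 0.001]
ft_force: [0.3, 0.4, 0.0]
opening: 0.0593
grip_force: 0.0
```

```bash
python3 - <<'E'
from h import *
s=ctrl.read_state();print(s['t'],s['ee_pos'],s['opening'],s['ft_force'])
W=world(grab('wrist','wrist16'));c=(512.9,-290.1)
print(fit(W,c,.046,140,64,-10.5))
for x,y in((569.9,-300.4),(457,-280)):print('stick',fit(W,(x,y),.06,80,14,79.5,R=.06))
for p in (101,-79):go(454.2,5.2,100,p)
print(ctrl.read_state()['q'])
E
```

```text
23.875 [ 0.45847817 -0.27813365  0.15513725] 0.059276758318073414 [0.30511047 0.44419938 0.01494127]
(array([ 504.83, -288.01,  -10.55]), 9860, 10140, 45.3)
stick (array([ 568.85, -300.34,   79.84]), 1606, 1831, 59.1)
stick (array([ 458.25, -279.32,   79.51]), 1617, 1827, 59.2)
go [ 1.6000e-03  1.4700e-02 -1.9506e+00] [279.6 -61.3  58.9]
go [ 0.0132 -0.0014  1.191 ] [279.6 -61.3  58.9]
[-6.76017796e-01  6.06350045e-02  1.85634229e+00  8.22899425e-06
  1.21209255e+00 -4.88186372e-01]
```

step_arm --deltas '[[[0,0,0.18,42,-9,0,1],[0,0,0.36,84,-18,0,1],[0,0,0.54,126,-28,0,1],[0,0,0.72,168,-37,0,1],[0,0,0.9,210,-46,0,1],[0,0,1.08,252,-55,10,1],[0,0,1.19,280,-61,30,1],[0,0,1.19,280,-61,60,1],[0,0,1.19,280,-61,60,1],[0,0,1.19,280,-61,60,1]]]'

```text
t: 25.18
ee_pos: [0.4507, 0.0087, 0.0931]
eef_rot: [3.127, 0.302, 0.001]
ft_force: [0.1, 0.2, 0.2]
opening: 0.0853
grip_force: 0.0
```

```bash
python3 - <<'E'
from h import *
s=ctrl.read_state();print(s['t'],s['ee_pos'],s['opening'],s['joint_velocities'].round(2))
W=world(grab('wrist','wrist17'));r=fit(W,(454.2,5.2),.02,140,54,10.9);print(r)
c=r[0];go(c[0],c[1],-36,c[2]-90)
E
```

```text
25.175 [0.45066723 0.00866567 0.09311204] 0.08534444627891755 [-0.01 -0.01 -0.02  0.   -0.   -0.  ]
(array([454.15,   4.94,  11.1 ]), 13900, 14352, 19.2)
go [ 0.0007 -0.0021 -0.0016] [  1.9   4.  129.7]
```

step_arm --deltas '[[[0,0,0,2,4,50,1],[0,0,0,2,4,100,1],[0,0,0,2,4,118,1],[0,0,0,2,4,123,1],[0,0,0,2,4,123,1],[0,0,0,2,4,123,0.4],[0,0,0,2,4,123,0.4],[0,0,0,2,4,123,0.4],[0,0,0,2,4,123,0.4],[0,0,0,2,4,123,0.4]]]'

```text
t: 26.48
ee_pos: [0.4547, 0.0052, -0.0289]
eef_rot: [3.126, 0.302, 0.005]
ft_force: [-0.9, 0.1, 5.6]
opening: 0.0524
grip_force: 63.4
```

step_arm --deltas '[[[0,0,0,0,0,-30,0.4],[0,0,0,0,0,-90,0.4],[0,0,0,0,0,-150,0.4],[0,0,0.07,0,55,-150,0.4],[0,0,0.14,0,110,-150,0.4],[0,0,0.21,1,165,-150,0.4],[0,0,0.28,1,220,-150,0.4],[0,0,0.35,2,270,-150,0.4],[0,0,0.38,2,300,-150,0.4],[0,0,0.38,2,301,-130,0.4]]]'

```text
t: 27.72
ee_pos: [0.5143, -0.293, 0.1013]
eef_rot: [3.124, -0.297, 0.008]
ft_force: [0.2, 0.6, -1.7]
opening: 0.052
grip_force: 63.3
```

step_arm --deltas '[[[0,0,0,0,0,25,0.4],[0,0,0,0,0,45,0.4],[0,0,0,0,0,45,0.4],[0,0,0,0,0,45,0.4]]]'

```text
t: 28.22
ee_pos: [0.5128, -0.2893, 0.0548]
eef_rot: [3.128, -0.292, 0.001]
ft_force: [0.7, 0.1, -0.4]
opening: 0.0523
grip_force: 63.3
```

```bash
cat >> h.py <<'E'
def blank(tag):
    s=ctrl.read_state();print(s['t'],s['ee_pos'],s['ft_force'])
    c=(512.9,-290.1);W=world(grab('wrist',tag))
    P=pf(W,c,-10.6,70,140);P=P[(abs(P[:,0]-30)<10)&(abs(P[:,1])<10)];z=np.median(P[:,2]);print('top z',z)
    for n in('wrist','scene','side'):
        if n!='wrist':W=world(grab(n,tag+n))
        t=1.5 if n=='wrist' else 4
        Q=pf(W,c,-10.6,z-t,z+t);Q=Q[(abs(Q[:,0])<100)&(abs(Q[:,1])<45)]
        e=lambda x:np.percentile(x,[.5,99.5]).round(1)
        print(n,'u',e(Q[abs(Q[:,1])<20][:,0]),'v +end',e(Q[abs(Q[:,0]-45)<20][:,1]),'v -end',e(Q[abs(Q[:,0]+45)<20][:,1]),len(Q))
        print('   fit',fit(W,c,z/1000,140,54,-10.6,tol=t/1000)[0])
E
python3 -c "
from h import *
blank('b1')"
```

```text
28.225 [ 0.51279771 -0.28929842  0.05476302] [ 0.70419759  0.07519404 -0.36745823]
top z 102.77936949237301
wrist u [-50.1  68.7] v +end [-25.5  27.4] v -end [-25.5  27.8] 37768
   fit [ 522.15 -290.78  -10.74]
scene u [-68.7  69.4] v +end [-27.4  32.1] v -end [-24.5  31.5] 659
   fit [ 514.68 -284.51  -11.05]
side u [-68.4  69.6] v +end [-29.6  26.5] v -end [-28.4  26.1] 1429
   fit [ 513.01 -292.32  -10.88]
```

View pics/b1.png

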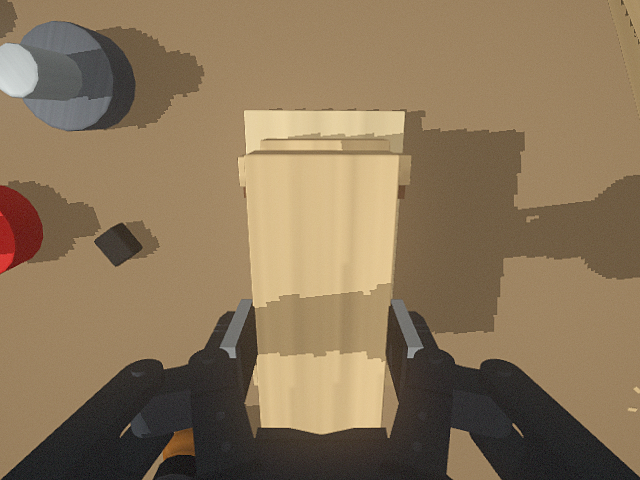

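The blank is held square above the stack, centred near (320,290), and needs only about 1 mm of correction.

step_arm --deltas '[[[0,0,0,0.8,1.3,8,0.4],[0,0,0,0.8,1.3,16,0.4],[0,0,0,0.8,1.3,20,0.4],[0,0,0,0.8,1.3,22,0.4],[0,0,0,0.8,1.3,22,0.4]]]'

```text
t: 29.0
ee_pos: [0.5128, -0.291, 0.0321]
eef_rot: [-3.128, 0.294, 0.001]
ft_force: [0.3, -0.2, -1.0]
opening: 0.0524
grip_force: 63.3
```

```bash
python3 -c "
from h import *
blank('b2')"
```

```text
29.0 [ 0.51283719 -0.29095199  0.03213734] [ 0.28255772 -0.18952409 -0.9576752 ]
top z 80.08193807933475
wrist u [-49.7  69.1] v +end [-27.1  25.7] v -end [-27.1  26.2] 37721
   fit [ 522.22 -292.46  -10.74]
scene u [-69.4  69.2] v +end [-28.   31.4] v -end [-26.   30.4] 658
   fit [ 513.93 -286.95  -11.15]
side u [-68.3  69.1] v +end [-29.8  25.6] v -end [-29.8  25.8] 1426
   fit [ 512.7  -293.86  -10.91]
```

step_arm --deltas '[[[0,0,0,0.7,0,0,0.4],[0,0,0,0.7,0,0.8,0.4],[0,0,0,0.7,0,0.8,0.4],[0,0,0,0.7,0,0.8,0.7],[0,0,0,0.7,0,0.8,0.8],[0,0,0,0.7,0,0.8,0.9],[0,0,0,0.7,0,0.8,0.9],[0,0,0,0.7,0,-30,0.9],[0,0,0,0.7,0,-80,0.9],[0,0,0,0.7,0,-110,0.9]]]'

```text
t: 30.4
ee_pos: [0.5148, -0.292, 0.1453]
eef_rot: [3.126, -0.293, 0.005]
ft_force: [0.4, 0.2, -0.1]
opening: 0.0772
grip_force: 0.0
```

```bash
python3 - <<'E'
from h import *
s=ctrl.read_state();print(s['t'],s['ee_pos'],s['opening'],s['ft_force'])
W=world(grab('wrist','w20'))
print('blank',fit(W,(512.9,-290.1),.08,140,54,-10.6),'base',fit(W,(512.6,-289.7),.016,170,90,-10.8))
for x,y in((569,-300.4),(457.5,-279.5)):print('stick',fit(W,(x,y),.06,80,14,79.5,R=.06))
print(circ(W,(640,-172.5),.06,R=.03),circ(W,(640,-172.5),.026))
go(640,-172.5,120,-60);go(640,-172.5,120,-100)
E
```

```text
30.4 [ 0.5147827  -0.2919631   0.14527275] 0.07722580102246311 [ 0.44118445  0.21431784 -0.13857778]
blank (array([ 513.5 , -291.14,  -10.74]), 14517, 15041, 79.3) base (array([ 523.77, -292.68,  -10.73]), 4224, 4407, 15.3)
stick (array([ 569.77, -301.09,   80.  ]), 536, 632, 59.1)
stick (array([ 458.32, -280.76,   79.15]), 392, 483, 59.3)
(((639.3760375976562, -173.81381225585938), 12.061375617980957), 971) (((639.5804443359375, -174.0428924560547), 28.035858154296875), 2815)
go [ 0.0075 -0.0073 -0.7106] [  98.1 -141.9   29.9]
go [ 0.0045 -0.0092 -0.0125] [  98.1 -141.9   29.9]
```

step_arm --deltas '[[[0,0,0,30,-44,0,0.55],[0,0,0,60,-88,0,0.55],[0,0,0,90,-130,0,0.55],[0,0,0,98,-141,20,0.55],[0,0,0,98,-141,50,0.55],[0,0,0,98,-141,70,0.55],[0,0,0,98,-141,70,0.55],[0,0,0,98,-141,70,0.55]]]'

```text
t: 31.45
ee_pos: [0.6365, -0.1717, 0.073]
eef_rot: [3.127, -0.295, 0.002]
ft_force: [1.1, -0.8, 0.1]
opening: 0.0472
grip_force: 0.0
```

```bash
python3 - <<'E'
from h import *
s=ctrl.read_state();print(s['t'],s['ee_pos'],s['opening'],s['joint_velocities'].round(2))
W=world(grab('wrist','w21'))
a=circ(W,(640,-173),.06,R=.03);print(a,circ(W,(640,-173),.026))
go(*a[0][0],2,-100.6)
E
```

```text
31.45 [ 0.63647656 -0.17166378  0.07303276] 0.047150273027871906 [ 0.   -0.02 -0.02  0.    0.    0.  ]
(((640.162353515625, -173.988037109375), 11.918006896972656), 1303) (((640.1182861328125, -174.05880737304688), 27.87001609802246), 3659)
go [ 0.0004 -0.0023 -0.0029] [ 3.3  1.6 71.7]
```

View pics/w21.png

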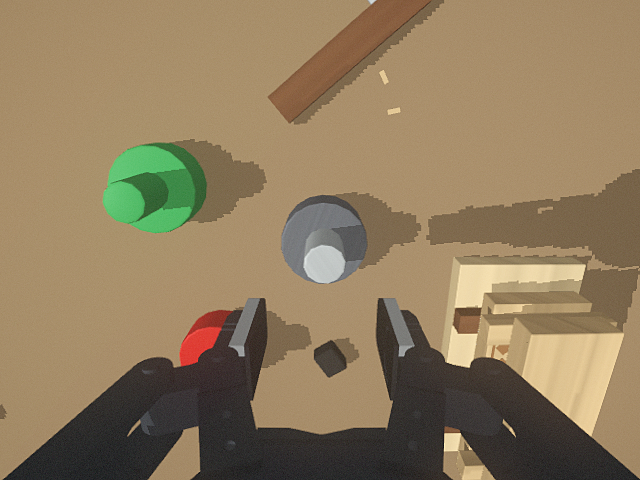

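The iron weight's grip is at (324,262), midway between the fingers, with green and red clear to the left. I descend and grip it.

step_arm --deltas '[[[0,0,0,3.3,1.6,30,0.55],[0,0,0,3.3,1.6,60,0.55],[0,0,0,3.3,1.6,68,0.55],[0,0,0,3.3,1.6,68,0.55],[0,0,0,3.3,1.6,68,0.15],[0,0,0,3.3,1.6,68,0.15],[0,0,0,3.3,1.6,68,0.15],[0,0,0,3.3,1.6,68,0.15]]]'

```text
t: 32.5
ee_pos: [0.6408, -0.174, 0.0067]
eef_rot: [3.126, -0.293, 0.005]
ft_force: [-0.4, -0.9, 6.3]
opening: 0.0217
grip_force: 58.9
```

step_arm --deltas '[[[0,0,0,0,0,-20,0.15],[0,0,0,0,0,-70,0.15],[0,0,0,0,0,-120,0.15],[0,0,0,0,0,-130,0.15],[0,0,0,-30,40,-130,0.15],[0,0,0,-60,80,-130,0.15],[0,0,0,-90,120,-130,0.15],[0,0,0,-103,138,-130,0.15],[0,0,0,-103,138,-110,0.15],[0,0,0,-103,138,-105,0.15]]]'

```text
t: 33.75
ee_pos: [0.5107, -0.2872, 0.1059]
eef_rot: [-3.124, 0.293, 0.007]
ft_force: [0.6, -1.3, -4.4]
opening: 0.0216
grip_force: 59.7
```

```bash
cat >> h.py <<'E'
def wt(tag):
    s=ctrl.read_state();print(s['t'],s['ee_pos'],s['ft_force'],s['opening'])
    c=(512.9,-290.1)
    for n in('wrist','scene','side'):
        W=world(grab(n,tag+n));P=comp(W,(513.5,-290.5),100,140,40)
        H,e=np.histogram(P[:,2],np.arange(100,140,1));z=e[H.argmax()]+.5
        k=abs(P[:,2]-z)<2;C=pf(W,c,-10.6,z-2,z+2);C=C[np.hypot(C[:,0],C[:,1])<40]
        B=fit(W,c,.08,140,54,-10.6,tol=.003)
        print(n,'body top z',z,cv2.minEnclosingCircle(P[k][:,:2].astype(np.float32)),k.sum(),'blank',B)
        cv2.imwrite(f'pics/{tag}{n}.png',load(tag+n)['color'][:,:,::-1])
E
python3 -c "
from h import *
wt('wt1')"
```

```text
33.75 [ 0.51071587 -0.28718299  0.10589336] [ 0.59237253 -1.30065478 -4.39995567] 0.021574106059083675
wrist body top z 124.5 ((511.1817321777344, -287.4778137207031), 27.51384925842285) 4426 blank (array([ 515.58, -292.25,   -9.65]), 9730, 10033, 79.2)
scene body top z 123.5 ((512.5819702148438, -281.7130126953125), 30.302188873291016) 163 blank (array([ 514.6 , -286.68,  -11.44]), 589, 619, 79.8)
side body top z 125.5 ((509.87945556640625, -289.15386962890625), 28.557754516601562) 312 blank (array([ 513.17, -293.77,  -10.96]), 1370, 1436, 79.9)
```

View pics/wt1wrist.png

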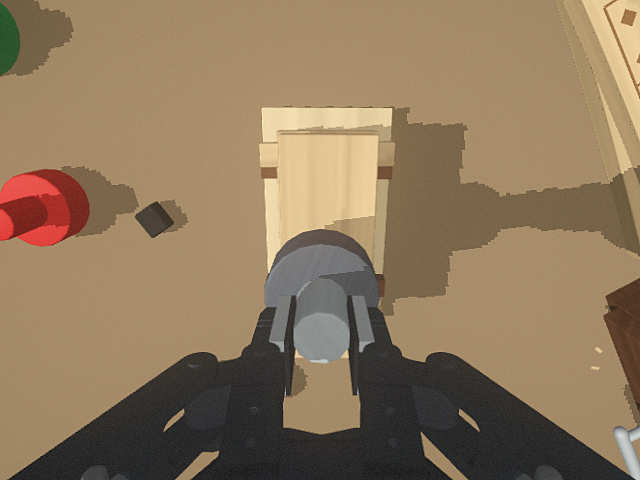

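The weight hangs upright over the stack at (322,290), about 4 mm off centre. I correct that and lower it.

step_arm --deltas '[[[0,0,0,3.2,3.5,6,0.15],[0,0,0,3.2,3.5,12,0.15],[0,0,0,3.2,3.5,16,0.15],[0,0,0,3.2,3.5,17,0.15],[0,0,0,3.2,3.5,17,0.15]]]'

```text
t: 34.52
ee_pos: [0.5147, -0.2935, 0.0924]
eef_rot: [-3.128, 0.294, 0.0]
ft_force: [-0.2, -0.6, -4.0]
opening: 0.0218
grip_force: 59.7
```

```bash
python3 -c "
from h import *
wt('wt2')"
```

```text
34.525 [ 0.51470388 -0.29346447  0.09237108] [-0.23537385 -0.61307395 -3.96251269] 0.021797188021022033
wrist body top z 110.5 ((514.55322265625, -293.5168762207031), 27.66887855529785) 4463 blank (array([ 514.25, -290.44,  -11.67]), 10239, 10671, 79.2)
scene body top z 110.5 ((515.9032592773438, -289.9087219238281), 29.72368812561035) 156 blank (array([ 514.09, -286.42,  -10.72]), 498, 530, 79.6)
side body top z 111.5 ((513.400390625, -294.8179016113281), 28.40847396850586) 311 blank (array([ 513.2, -293.8,  -10.7]), 1111, 1166, 79.9)
```

step_arm --deltas '[[[0,0,0,-1.2,-1.8,2,0.15],[0,0,0,-1.2,-1.8,4,0.15],[0,0,0,-1.2,-1.8,4.5,0.15],[0,0,0,-1.2,-1.8,4.5,0.15]]]'

```text
t: 35.17
ee_pos: [0.5138, -0.2915, 0.0878]
eef_rot: [-3.128, 0.294, 0.0]
ft_force: [-0.4, -0.2, -3.8]
opening: 0.0216
grip_force: 59.7
```

```bash
python3 -c "
from h import *
wt('wt3')"
```

```text
35.175 [ 0.51384558 -0.29147358  0.08778246] [-0.36500464 -0.20646835 -3.83541333] 0.021573745717004295
wrist body top z 106.5 ((514.0263061523438, -291.60589599609375), 27.52666664123535) 4430 blank (array([ 514.19, -291.19,  -10.71]), 10888, 11330, 79.2)
scene body top z 105.5 ((515.3685913085938, -286.8776550292969), 29.92365074157715) 164 blank (array([ 514.33, -287.1 ,  -10.66]), 449, 479, 79.6)
side body top z 106.5 ((512.3789672851562, -293.9245300292969), 27.539104461669922) 297 blank (array([ 513.16, -293.68,  -11.03]), 1086, 1148, 79.9)
```

Centred. I set it down, watching the force, and release.

step_arm --deltas '[[[0,0,0,0,0,0.7,0.15],[0,0,0,0,0,1.3,0.15],[0,0,0,0,0,1.3,0.15]]]'

```text
t: 35.7
ee_pos: [0.514, -0.2916, 0.0868]
eef_rot: [3.128, -0.294, 0.0]
ft_force: [-1.1, 0.5, -2.2]
opening: 0.0216
grip_force: 59.9
```

step_arm --deltas '[[[0,0,0,0,0,0.4,0.15],[0,0,0,0,0,0.4,0.3],[0,0,0,0,0,0.4,0.45],[0,0,0,0,0,0.4,0.5],[0,0,0,0,0,0.4,0.5],[0,0,0,0,0,-20,0.5],[0,0,0,0,0,-60,0.5],[0,0,0,0,0,-110,0.5],[0,0,0,0,0,-130,0.5],[0,0,0,0,0,-130,0.5]]]'

```text
t: 36.95
ee_pos: [0.5152, -0.2924, 0.2195]
eef_rot: [3.125, -0.293, 0.007]
ft_force: [-0.5, 0.5, -1.0]
opening: 0.0426
grip_force: 0.0
```

```bash
python3 - <<'E'
from h import *
wt('fin')
a=cv2.imread('pics/finscene.png')[120:280,140:400];b=cv2.imread('pics/finside.png')[230:400,220:480]
cv2.imwrite('pics/fin.png',np.vstack([cv2.resize(a,(480,296)),cv2.resize(b,(480,300))]))
E
```

```text
36.95 [ 0.51520495 -0.29243974  0.21946903] [-0.48453984  0.49670108 -0.99335237] 0.04256684432969068
wrist body top z 105.5 ((513.4365844726562, -291.8535461425781), 27.86075210571289) 2377 blank (array([ 513.74, -291.18,  -10.85]), 5591, 5856, 79.2)
scene body top z 104.5 ((512.6105346679688, -287.3818054199219), 29.423931121826172) 151 blank (array([ 514.7 , -285.98,  -10.99]), 454, 488, 79.6)
side body top z 105.5 ((512.7946166992188, -294.528564453125), 28.09004020690918) 322 blank (array([ 513.11, -293.97,  -10.8 ]), 1096, 1161, 79.8)
```

View pics/fin.png

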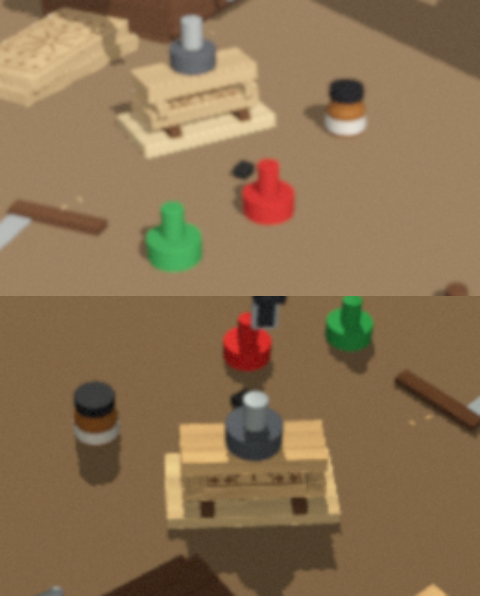

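The stack is complete: the weight stands upright in the middle (193,55 in the top crop, 255,435 in the lower one). The jar is upright at (345,105) and (96,412), and the gripper is clear. I hand the job in.

```bash
python3 -c "
from plant import ctrl
print(ctrl.close_job())"
```

```text
the job is handed in; nothing more can be done
None
```

The drying stack is built and handed in at about 37 s, and the last pictures show each layer centred to within about 1–2 mm, everything released, and the jar still upright; the fingertips turned out to sit about 35 mm short of the stated TCP, so the first grasp closed on air just above the carved panel, and I corrected for that from the camera images.

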